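# Nip a mended book board in the bench lever press

## Task

The mend in this small wooden book board has just been glued and must be nipped while the glue grabs. Lay the board on the bed of the lever press and slide it in, mended end first and square, under the middle of the foot until you feel it touch the end stop, without shifting the stop; let go of it, then push the lever down until the sprung foot has squeezed in about half of its 10 mm stroke on the board (the groove on its stem reaches the cup), without ever bottoming it. The lever has no latch, so finish while holding it there, and leave the other things on the bench where they are.

Things in the scene. Friction and masses are not known exactly. Their poses are not given: they have to be found in the camera images.
- board: Small wooden book board with a freshly glued mend, 60 (x) x 150 (y) x 10 (z) mm, 50 to 100 g, lying flat on the bench in front of and right of the press. Origin: centre of its underside. Its y axis runs along its length to the mended end (a 35 mm end piece of newer wood across the full width); the -y end has a small brass catch plate. Grasp it across its 60 mm width.
- board_end (a point): Middle of the mended end face of the board (board y +75 mm, 5 mm above its underside).
- board_hold (a point): Good place to grasp the board for loading: 45 mm from its centre towards the brass end (board y -45), 5 mm above its underside; held there, the gripper stays clear of the press.
- press: Bench lever press, fixed, grey cast frame. Origin: on the ram's vertical axis at bench level; x points to its back (column), y to its left. Base plate x -55 to 92, y -115 to 80 mm. Column x 49 to 85, 34 mm wide, lugs up to 156 mm; the arm over the bed is 34 mm wide, its underside 78 mm up. The board goes in along +y from the right (-y) side, its y axis along the press's, its middle on x = 0.
- bed (a point): Top of the flat steel bed of the press under the ram, 14 mm above the bench; the bed reaches x -42 to +42, y -111 to +76 mm from here (press axes).
- stop_face (a point): Middle of the working face of the end stop, 5 mm above the bed, axes as the press's; the face looks to -y (right). The stop is a steel angle, 60 mm wide, 16 mm high, set 25 to 45 mm left (+y) of the ram axis and clamped by two black knobs: it bears a push of about 15 N and slides if pushed harder than about 20 N.
- press_lever: Lever of the press, with a black round grip, 22 mm in diameter, 72 mm long, centred 165 mm from the pivot. Origin on the pivot; the grip lies along its -x axis (towards the robot), z up across it. Push the grip down from above. Nothing latches the lever: let go, it rises by its spring. The grip's middle starts about 0.176 m above the bench and goes down about 59 mm to the half-squeezed position.
- grip_top (a point): Top of the lever's grip at its middle, where to push down (165 mm from the pivot, 11 mm above the grip's centre line).
- lever_angle (a joint): Lever angle (rad): 0 raised (0.22 above level), grows as the grip goes down, at most 0.44. Pivot: level pin along the press's y axis at press x +65, z +140 mm. With the board on the bed the foot touches it at about 0.28, is half squeezed at 0.36 and bottoms at 0.44. At the grip the return spring takes 3 to 7 N, and 3 to 6 N more while the foot is squeezed.
- foot_squeeze (a joint): Squeeze of the sprung foot into the ram's cup (m): 0 free, 0.010 bottomed. A groove round the foot's 15 mm stem marks half stroke: at 0.005 it is at the cup's edge. The foot's spring gives 8 N at touch and gains 1.2 N per mm.
- press_foot: Round rubber-faced foot under the ram, 28 mm in diameter; origin at the centre of its underside, 42 mm above the bench (28 mm above the bed) while the lever is up.
- jar_paste: closed glass jar of paste, 62 mm across, 62 mm high, standing on the right of the bench (bystander; origin at the centre of its underside)
- bone_folder: flat pale bone folder, 153 x 22 x 4 mm, lying along the right edge of the bench (bystander; origin at the centre of its underside)
- spool0: small wooden thread spool with light thread, 33 mm across, 40 mm high, standing at the left front (bystander; origin at the centre of its underside)
- spool1: small wooden thread spool with dark thread, 33 mm across, 40 mm high, standing at the left front (bystander; origin at the centre of its underside)
- jar_pigment: closed glass jar of pigment, 56 mm across, 54 mm high, at the back of the bench, right of the press (bystander; origin at the centre of its underside)

How it is judged:
On the way, in this order (a step that is already met when the one before it is completed fails the run):
1. the board lies flat on the bed, square, its mended end against the stop, let go, while the lever is still up (y of board_end in the frame of stop_face between -0.003 and 0.002 m and x of board_end in the frame of stop_face between -0.012 and 0.012 m and angle between the y axis of board and the y axis of press, either way round below 0.08 rad and z of board in the frame of press between 0.011 and 0.0165 m and angle between board's own z axis and vertical below 0.04 rad and value of joint lever_angle below 0.1 rad and contact force between the fingers and board below 0.1 N), for 0.2 s.
2. the lever is pushed down at its grip until the foot is squeezed about half its stroke (3 to 7 mm) on the board (value of joint foot_squeeze between 0.003 and 0.007 m and contact force between press_foot and board above 8 N and contact force between the fingers and press_lever above 2 N), for 0.5 s.
At the end, for the whole second after the job is handed in: Robot still pushing the lever grip (over 2 N), steady; foot squeezed 3 to 7 mm, over 8 N on the board; board flat on the bed, mended end within 3 mm of the stop, within 12 mm of the bed's middle and 0.08 rad of square, not touched by the robot (all of step 2 and y of board_end in the frame of stop_face between -0.003 and 0.002 m and x of board_end in the frame of stop_face between -0.012 and 0.012 m and angle between the y axis of board and the y axis of press, either way round below 0.08 rad and z of board in the frame of press between 0.011 and 0.0165 m and angle between board's own z axis and vertical below 0.04 rad and contact force between the arm and board below 0.1 N and velocity of joint lever_angle between -0.05 and 0.05 rad/s); the arm keeps its last pose, push and grip.
It fails at once if the foot is bottomed (squeezed more than 9 mm) (value of joint foot_squeeze above 0.009 m).
It fails at once if the end stop is shifted by more than 2.5 mm (distance of stop_face from where it was at the start of the episode above 0.0025 m).
It fails at once if another thing on the bench is moved by more than 25 mm (distance of any of jar_paste, bone_folder, spool0, spool1, jar_pigment from where it was at the start of the episode above 0.025 m).
It also fails if it takes over 58 s, if anything falls off the work surface, if the arm or the gripper's body presses on something with over 40 N, if the wrist force passes 120 N, or if a joint passes its speed limit or range.

## Robot

A 6-joint arm with a two-finger parallel gripper is mounted at the origin on the work surface; the furniture and walls round the work are solid. World frame = base frame: x ahead of the robot, y to its left, z up, the work surface at z = 0. Lengths are in m, angles in rad, forces in N, time in s.
With the tool pointing down it reaches from about 0.3 to 0.85 m from the base axis. Payload 4.2 kg.
Tool frame: the origin (TCP) lies at the very end of the fingers, on their centre line; the grasp point (between the pads) lies 19 mm behind it (r.hold_point_z is the distance from the TCP to the grasp point, in m); z points along the fingers, y is the line along which they close (so a half turn about z gives the same grasp; the last joint's range is limited). The gripper opens to 91 mm and grips with 3 to 60 N. Pads are 32 mm wide; open, the fingers measure 118 mm over their backs; the gripper's body (76 mm by 178 mm) begins 60 mm behind the grasp point.
Start: joints at [1.148, 0.32, 1.565, -0, 1.257, -0.02], TCP at [0.225, 0.529, 0.214] pointing down, gripper open.
Joint ranges: [-3.11, 3.11], [-0.84, 2.01], [0.21, 2.61], [-1.34, 4.49], [0.05, 2.63], [-2.56, 2.56]. Speed limits (rad/s): [2.57, 2.57, 3.14, 3.14, 3.14, 3.14].

## Interface

Orientations are given as a 3x3 rotation matrix whose columns are the frame's x, y, z axes.
In Python, from station import status, eyes, job, r gives the robot as it stands.
- The arm moves only by the shell command python3 -m pendant 'ROWS'. ROWS is JSON, one flat list of numbers, 7 for each row, row after row: the turn, a rotation vector about the tool's x, y, z in degrees, then the shift along the tool's x, y, z in mm, then the closure, from -1 (fully open) to 1 (shut), so that 0 is half open. In form: [wx, wy, wz, x, y, z, grip, wx, wy, wz, x, y, z, grip, ...]. A call has 1 to 12 rows; each row is the pose to reach, as a shift and turn from the pose commanded when the call began, along the tool's axes at that moment; what a row does not reach only later rows make up. A row lasts 1/10 s, in which the tool goes at most 50 mm and 8.59 degrees, less where a joint would pass 70% of its speed; a pose out of reach is approached as far as the arm can. A call with a gripper value outside its range is refused whole. The fingers move at their own pace and stop on an object; the grip force is fixed at half the most. Time passes only in rows, so rows that repeat a pose let the fingers close. It gives the time, the measured TCP pose, the force, the opening and the grip force at its end, in the units of the state.
- status.get_state(): the state, without advancing time (a new reading comes with each control period).
- eyes.capture(name): name is "side" or "top" or "wrist"; returns a dict with "image" (480x640x3 uint8, red, green, blue), "camera_matrix" (3x3 intrinsics, pixels), "origin" and "rotation" of the camera in the world. Camera axes: x right, y down, z forward; pixel columns grow to the right and rows downward; lengths in m; the calibration is good to about 2 mm. A picture is of the moment at which its call begins. There is no depth.
- job.sign_off(): hands the job in; it is judged then, once.
Trained networks look in the newest picture that a camera, given by its name, has taken for a name from the list of things; names that differ only in an ending like _2 or _b are one class to them, and where a whole thing is asked for, a point or a joint stands for the part that bears it (a point fixed in the world has none). Each returns a list of dicts, best first, with "conf" (0 to 1); they miss things now and then, are a little off and sometimes report something else, mostly with a low value. They report only what shows in the picture. A call takes as long as a camera call.
- eyes.look_for(name, camera): "uv" ([column, row] in pixels, amid what is visible of it).
- eyes.cut_out(name, camera): "pixels" (480x640 bool, what is visible of it) and "uv" ([column, row] in pixels, amid what is visible of it).
The state is a dict: "t": time; "joint_pos": joint angles; "dq": joint speeds; "effort": joint torques, N m; "ee_pos": TCP position; "ee_rot": TCP orientation; "ft_force": force on the tool from outside, world axes, zero at the start; "wrist_torque": the same for the moment, N m; "width": opening from 0.0 (shut) to 1.0 (fully open); "grasp_force": force on a finger pad.
Only numpy, scipy, OpenCV 4.12 (cv2) and the standard library are available. Lean on these libraries where they do the work, as an engineer would, in place of code of your own. Each camera call takes 0.05 s, during which the arm holds its last target. There are 200 camera calls.

## Working session

There is one attempt and no reset: what is moved stays moved. The work goes in short steps, Python scripts to look and compute and a shell command to move; the robot and the scene stay as the last step left them, time stands still between calls to the robot, and variables do not carry over. Pictures are saved under pics/ and viewed, at most 10 in all, crops included, and the job is handed in when it is done.

```bash
ls; mkdir -p pics
cat > h.py <<'E'
import numpy as np, cv2
from station import status, eyes, job, r
def cap(n,f=None):
    c=eyes.capture(n)
    if f: cv2.imwrite('pics/'+f,cv2.cvtColor(c['image'],cv2.COLOR_RGB2BGR))
    return c
def ray(c,uv):
    K=np.array(c['camera_matrix']);R=np.array(c['rotation'])
    d=R@np.linalg.solve(K,[uv[0],uv[1],1]);return np.array(c['origin']),d
def onz(c,uv,z):
    o,d=ray(c,uv);return o+d*(z-o[2])/d[2]
def proj(c,p):
    K=np.array(c['camera_matrix']);R=np.array(c['rotation'])
    q=K@(R.T@(np.array(p)-np.array(c['origin'])));return q[:2]/q[2]
E
python3 - <<'E'
from h import *
np.set_printoptions(precision=4,suppress=True)
for n in ['top','side']:
    c=cap(n,n+'0.png'); print(n,c['origin'],c['rotation'])
    for o in ['board','board_end','board_hold','bed','stop_face','grip_top','press','press_foot','jar_paste','spool0','jar_pigment','bone_folder']:
        print(o,[(np.round(d['uv'],1),round(d['conf'],2),onz(c,d['uv'],0.01)[:2]) for d in eyes.look_for(o,n)[:2]])
s=status.get_state();print(s)
E
```

```text
pics
top [ 0.4228 -0.123   1.2952] [[ 0.0163 -0.9969  0.0772]
 [-0.9998 -0.0155  0.0111]
 [-0.0098 -0.0774 -0.997 ]]
board [(array([349.8, 287.2]), 0.68, array([ 0.4028, -0.1904]))]
board_end [(array([348.9, 287.4]), 0.93, array([ 0.4022, -0.1879])), (array([344.4, 181.2]), 0.33, array([ 0.6976, -0.1719]))]
board_hold [(array([354.5, 286.8]), 0.91, array([ 0.4041, -0.2033]))]
bed [(array([276. , 220.6]), 0.86, array([0.5838, 0.0168]))]
stop_face [(array([254.9, 226.4]), 0.62, array([0.5667, 0.0751]))]
grip_top [(array([267.3, 232.3]), 0.97, array([0.5507, 0.0402]))]
press [(array([274.1, 218.6]), 0.66, array([0.5893, 0.0222]))]
press_foot [(array([345.7, 183.5]), 0.74, array([ 0.6911, -0.1756])), (array([227.5, 286.4]), 0.72, array([0.3994, 0.1462]))]
jar_paste [(array([418.4, 253.9]), 0.96, array([ 0.4973, -0.3784])), (array([346.9, 180.4]), 0.57, array([ 0.6999, -0.1789]))]
spool0 [(array([219.3, 265.1]), 0.71, array([0.4576, 0.1707])), (array([267.2, 241.9]), 0.45, array([0.524 , 0.0398]))]
jar_pigment [(array([345.9, 180.5]), 0.56, array([ 0.6996, -0.1761])), (array([273.3, 220.9
[... 986 characters left out ...]
, array([ 0.4054, -0.1804]))]
bone_folder [(array([390.1, 238.9]), 0.72, array([ 0.3657, -0.3812])), (array([302.8, 259.6]), 0.48, array([ 0.58 , -0.243]))]
{'t': 1.3, 'joint_pos': array([ 1.148 ,  0.3196,  1.5645, -0.    ,  1.2574, -0.02  ]), 'dq': array([-0.0001,  0.0016, -0.0004, -0.0008,  0.0016,  0.0014]), 'effort': array([ -0.0033, -41.2354, -23.2226,   0.0722,   0.0379,  -0.    ]), 'ee_pos': array([0.2254, 0.529 , 0.214 ]), 'ee_rot': array([[-0.92  ,  0.392 ,  0.0001],
       [ 0.392 ,  0.92  ,  0.0001],
       [-0.    ,  0.0001, -1.    ]]), 'ft_force': array([0.2483, 0.2266, 0.0128]), 'wrist_torque': array([ 0.0427,  0.0563, -0.0455]), 'grasp_force': 0.0, 'width': 0.9993233497756345}
```

Run:
```python
import cv2
a=cv2.imread('pics/top0.png')[140:340,190:460];cv2.imwrite('pics/t1.png',cv2.resize(a,(800,593),interpolation=cv2.INTER_CUBIC))
a=cv2.imread('pics/side0.png')[200:420,200:480];cv2.imwrite('pics/s1.png',cv2.resize(a,(763,600),interpolation=cv2.INTER_CUBIC))
```

```text
(no output)
```

View pics/t1.png

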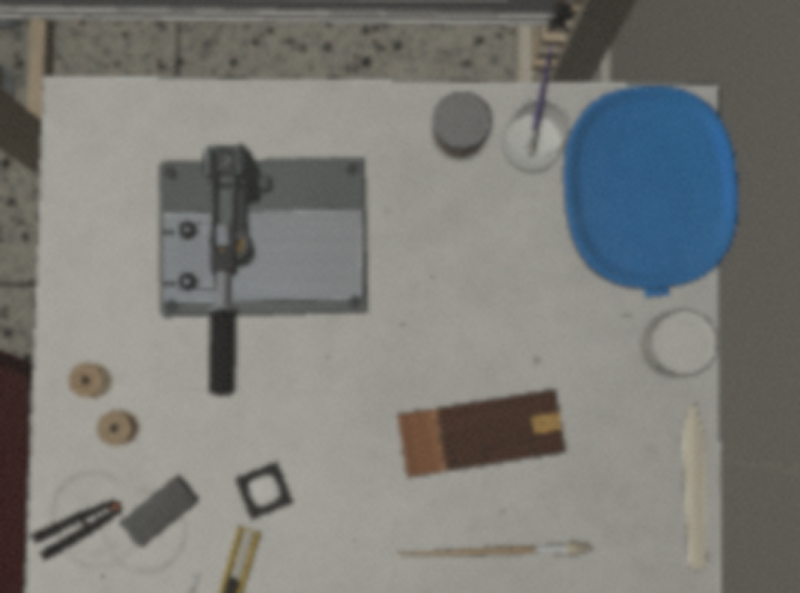

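View pics/s1.png

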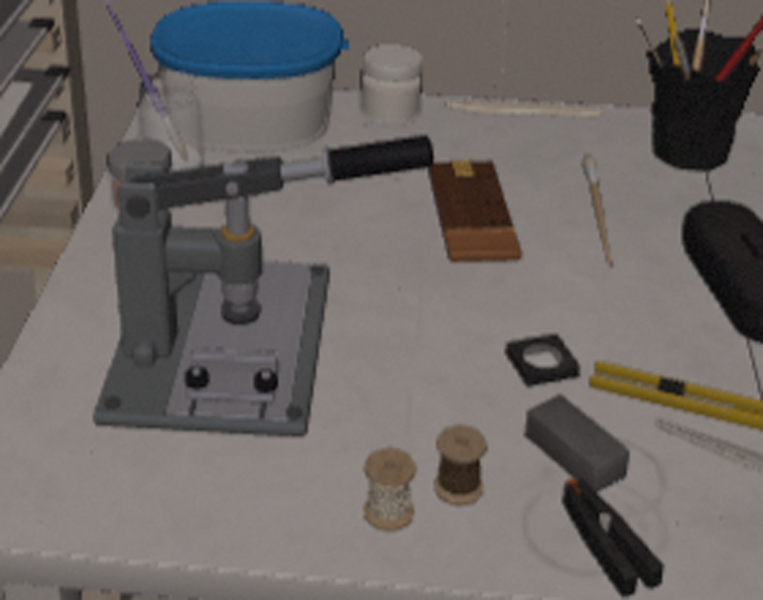

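Run:
```python
from h import *
np.set_printoptions(precision=4,suppress=True)
c=cap('top')
def P(u,v,z): return onz(c,(u/2.963+190,v/2.965+140),z)[:2]
m=eyes.cut_out('board','top')
print(len(m),[x['conf'] for x in m])
cn=max(cv2.findContours(m[0]['pixels'].astype('uint8'),cv2.RETR_EXTERNAL,cv2.CHAIN_APPROX_NONE)[0],key=cv2.contourArea)
w=np.array([onz(c,p[0],0.01)[:2] for p in cn])
b=cv2.minAreaRect((w*1000).astype('float32'));print(b)
q=np.array([P(*p,0.01) for p in [(398,413),(555,390),(565,450),(408,477)]]);print('board hand',q,q.mean(0))
q=np.array([P(*p,0.010) for p in [(160,162),(364,158),(367,312),(160,314)]]);print('plate',q)
print('grip ends',P(222,312,.18),P(222,394,.17))
w=cap('wrist');s=status.get_state();R=s['ee_rot'];print('cam in tool',R.T@(w['origin']-s['ee_pos']),R.T@w['rotation'],w['camera_matrix'])
```

```text
2 [0.77, 0.25]
((406.7903747558594, -195.08421325683594), (61.85824966430664, 149.87635803222656), 9.038537979125977)
board hand [[ 0.4233 -0.1201]
 [ 0.4469 -0.2655]
 [ 0.3917 -0.2752]
 [ 0.3644 -0.1303]] [ 0.4066 -0.1978]
plate [[ 0.6555  0.1081]
 [ 0.6621 -0.0843]
 [ 0.5168 -0.0897]
 [ 0.5119  0.1039]]
grip ends [0.5025 0.0236] [0.4363 0.0232]
cam in tool [ 0.0829  0.     -0.1703] [[-0.     -0.9561 -0.2929]
 [ 1.      0.0001 -0.0005]
 [ 0.0006 -0.2929  0.9561]] [[338.905    0.     321.4755]
 [  0.     338.905  237.6956]
 [  0.       0.       1.    ]]
```

```bash
python3 -m pendant '[0,0,35,-285,-380,0,-1, 0,0,35,-285,-380,0,-1, 0,0,35,-285,-380,0,-1, 0,0,35,-285,-380,0,-1, 0,0,35,-285,-380,0,-1, 0,0,35,-285,-380,0,-1, 0,0,35,-285,-380,0,-1, 0,0,35,-285,-380,0,-1, 0,0,35,-285,-380,0,-1, 0,0,35,-285,-380,0,-1, 0,0,35,-285,-380,0,-1]'
cat >> h.py <<'E'
def go(p,phi,s=None):
    "rows to reach world TCP p with tool y at angle phi deg, pointing down"
    s=s or status.get_state();R=s['ee_rot'];f=np.radians(phi);y=np.array([np.cos(f),np.sin(f),0]);z=np.array([0,0,-1.])
    D=R.T@np.column_stack([np.cross(y,z),y,z])
    print('turn',np.degrees(cv2.Rodrigues(D)[0].ravel()).round(2),'shift',(1000*R.T@(np.array(p)-s['ee_pos'])).round(1),'t',s['t'])
E
python3 -c "
from h import *
go([.414,-.2405,.14],9)"
```

```text
t: 2.55
ee_pos: [0.3391, 0.0653, 0.2142]
ee_rot: [[-0.524, 0.852, 0.001], [0.852, 0.524, -0.001], [-0.001, 0.001, -1.0]]
ft_force: [-0.4, 1.3, -0.3]
width: 0.999
grasp_force: 0.0
turn [ 0.04  0.05 22.61] shift [-299.6  -96.5   74.5] t 2.55
```

```bash
python3 -m pendant '[0,0,22.6,-300,-96,74,-1, 0,0,22.6,-300,-96,74,-1, 0,0,22.6,-300,-96,74,-1, 0,0,22.6,-300,-96,74,-1, 0,0,22.6,-300,-96,74,-1, 0,0,22.6,-300,-96,74,-1, 0,0,22.6,-300,-96,74,-1, 0,0,22.6,-300,-96,74,-1, 0,0,22.6,-300,-96,74,-1]'
python3 - <<'E'
from h import *
w=cap('wrist','w1.png')
for d in eyes.cut_out('board','wrist')[:2]:
    cn=max(cv2.findContours(d['pixels'].astype('uint8'),cv2.RETR_EXTERNAL,cv2.CHAIN_APPROX_NONE)[0],key=cv2.contourArea)
    p=np.array([onz(w,q[0],0.01)[:2] for q in cn])*1000
    print(d['conf'],cv2.minAreaRect(p.astype('float32')))
E
```

```text
t: 3.45
ee_pos: [0.4158, -0.2367, 0.1396]
ee_rot: [[-0.162, 0.987, -0.001], [0.987, 0.162, 0.002], [0.002, -0.001, -1.0]]
ft_force: [-0.0, 0.4, 0.2]
width: 0.997
grasp_force: 0.0
0.88 ((406.19659423828125, -196.05894470214844), (59.413597106933594, 148.71363830566406), 9.872187614440918)
0.29 ((498.47998046875, -387.1738586425781), (71.54060363769531, 42.909454345703125), 9.323336601257324)
```

View pics/w1.png

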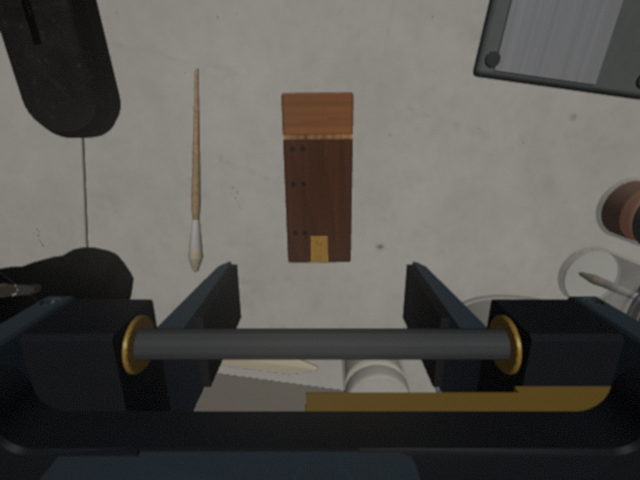

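```bash
python3 -c "
from h import *
go([.4138,-.2404,.003],9.8)"
```

```text
turn [ 0.   -0.04 -0.4 ] shift [ -3.9  -2.6 137.2] t 3.55
```

```bash
python3 -m pendant '[0,0,0,-4,-2,40,-1, 0,0,0,-4,-2,90,-1, 0,0,0,-4,-2,115,-1, 0,0,0,-4,-2,127,-1, 0,0,0,-4,-2,127,-1, 0,0,0,-4,-2,127,-1]'; python3 -c "
from h import *
go([.4138,-.2404,.0035],9.8)"
```

```text
t: 4.15
ee_pos: [0.415, -0.2412, 0.0137]
ee_rot: [[-0.163, 0.987, 0.001], [0.987, 0.163, -0.0], [-0.0, 0.001, -1.0]]
ft_force: [0.2, -0.5, 0.2]
width: 0.996
grasp_force: 0.0
turn [ 0.05  0.03 -0.4 ] shift [ 1.  -1.1 10.2] t 4.15
```

```bash
python3 -m pendant '[0,0,0,0,-1,6,-1, 0,0,0,0,-1,9.5,-1, 0,0,0,0,-1,9.5,-1, 0,0,0,0,-1,9.5,1, 0,0,0,0,-1,9.5,1, 0,0,0,0,-1,9.5,1, 0,0,0,0,-1,9.5,1, 0,0,0,0,-1,9.5,1, 0,0,0,0,-1,9.5,1, 0,0,0,0,-1,9.5,1]'
```

```text
t: 5.15
ee_pos: [0.4135, -0.2422, 0.0035]
ee_rot: [[-0.162, 0.987, 0.0], [0.987, 0.162, -0.0], [-0.0, 0.0, -1.0]]
ft_force: [-0.6, -0.3, 0.8]
width: 0.656
grasp_force: 30.0
```

```bash
python3 -c "
from h import *
import json
c=cap('top')
for z in (.1,.14): print(onz(c,(268/2.963+190,183/2.965+140),z)[:2])
go([.572,-.125,.095],1.7)"
```

```text
[ 0.62200609 -0.0033486 ]
[ 0.61533936 -0.00735429]
turn [0.01 0.   7.62] shift [ 90.  175.4 -91.5] t 5.2
```

```bash
python3 -m pendant '[0,0,0,0,0,-30,1, 0,0,0,0,0,-70,1, 0,0,0,0,0,-92,1, 0,0,2,30,58,-92,1, 0,0,4,50,97,-92,1, 0,0,5,65,127,-92,1, 0,0,7,80,156,-92,1, 0,0,7.6,90,175,-92,1, 0,0,7.6,90,175,-92,1, 0,0,7.6,90,175,-92,1]'
python3 - <<'E'
from h import *
w=cap('wrist');c=cap('top','t2.png');d=cap('side','s2.png')
go([.572,-.125,.020],1.7)
for n,c in (('wrist',w),('top',c)):
  for d in eyes.cut_out('board',n)[:1]:
    cn=max(cv2.findContours(d['pixels'].astype('uint8'),cv2.RETR_EXTERNAL,cv2.CHAIN_APPROX_NONE)[0],key=cv2.contourArea)
    p=np.array([onz(c,q[0],0.102)[:2] for q in cn])*1000
    print(d['conf'],cv2.minAreaRect(p.astype('float32')))
a=cv2.imread('pics/t2.png')[140:340,190:460];b=cv2.imread('pics/s2.png')[200:420,200:480]
cv2.imwrite('pics/ts2.png',np.hstack([cv2.resize(a,(400,300),interpolation=cv2.INTER_CUBIC),cv2.resize(b,(382,300),interpolation=cv2.INTER_CUBIC)]))
E
```

```text
t: 6.2
ee_pos: [0.5709, -0.1248, 0.0948]
ee_rot: [[-0.031, 1.0, -0.002], [1.0, 0.031, 0.0], [0.0, -0.002, -1.0]]
ft_force: [-0.6, -0.3, -0.6]
width: 0.655
grasp_force: 30.0
turn [-0.06 -0.01 -0.03] shift [ 0.6  1.6 75.3] t 6.35
0.59 ((569.2554931640625, -73.66361236572266), (59.21015167236328, 139.4407958984375), 2.289001226425171)
0.91 ((561.9872436523438, -65.78419494628906), (46.69541931152344, 30.937767028808594), 0.8813309073448181)
```

View pics/ts2.png

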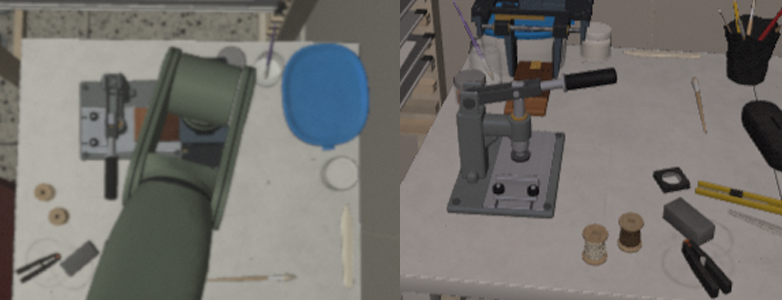

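```bash
python3 -m pendant '[0,0,0,0,1.5,30,1, 0,0,0,0,1.5,55,1, 0,0,0,0,1.5,70,1, 0,0,0,0,1.5,75,1, 0,0,0,0,1.5,75,1, 0,0,0,0,1.5,75,1]'
python3 - <<'E'
from h import *
c=cap('side','s3.png');print(status.get_state()['ft_force'])
go([.5685,-.075,.019],1.7)
a=cv2.imread('pics/s3.png')[220:380,220:420];cv2.imwrite('pics/s3c.png',cv2.resize(a,(750,600),interpolation=cv2.INTER_CUBIC))
E
```

```text
t: 7.05
ee_pos: [0.5737, -0.1253, 0.0213]
ee_rot: [[-0.03, 1.0, 0.002], [1.0, 0.03, -0.0], [-0.0, 0.002, -1.0]]
ft_force: [0.4, -0.1, -0.3]
width: 0.654
grasp_force: 30.0
[-0.05518446 -0.06788977 -0.17519722]
turn [0.12 0.03 0.01] shift [50.4 -3.8  2.5] t 7.1
```

View pics/s3c.png

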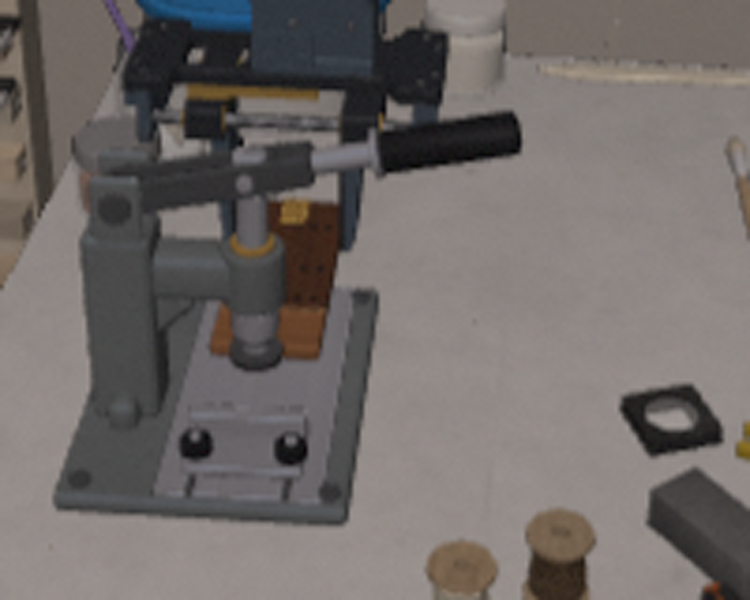

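```bash
python3 -c "
from h import *
c=cap('side')
f=lambda u,v,z: onz(c,(u/3.75+220,v/3.75+220),z)[:2]*1000
print('stop top edge',f(190,408,.03),f(305,410,.03))
print('stop plate',f(190,472,.017),f(300,475,.017))
print('board end top',f(212,347,.0285),f(322,352,.0285))
print('bed front', f(158,495,.014), f(317,500,.014))
O=np.array([.5676,.0265]);t=np.radians(1.7);R=np.array([[np.cos(t),-np.sin(t)],[np.sin(t),np.cos(t)]])
for k in (-147,-152): print((O+R@[0,k/1000]))
"
```

```text
stop top edge [596.16044661  59.69758133] [537.78552755  54.15332702]
stop plate [589.66465964  93.43632257] [535.11521447  89.05256338]
board end top [595.69728326   4.95545495] [536.60175139   2.14969714]
bed front [602.55339069 108.77756615] [524.57664317 102.96478864]
[ 0.57196094 -0.1204353 ]
[ 0.57210927 -0.1254331 ]
```

```bash
python3 -m pendant '[0,0,-0.8,10,0,2,1, 0,0,-0.8,20,0,2,1, 0,0,-0.8,30,0,2,1, 0,0,-0.8,38,0,2,1, 0,0,-0.8,43,0,2,1, 0,0,-0.8,45,0,2,1, 0,0,-0.8,45,0,2,1, 0,0,-0.8,45,0,2,1]'; python3 -c "
from h import *
print(status.get_state()['ft_force'])
c=cap('side','s4.png')
a=cv2.imread('pics/s4.png')[280:350,240:340];cv2.imwrite('pics/s4c.png',cv2.resize(a,(800,560),interpolation=cv2.INTER_CUBIC))"
```

```text
t: 7.95
ee_pos: [0.5718, -0.0801, 0.0184]
ee_rot: [[-0.044, 0.999, 0.0], [0.999, 0.044, -0.0], [-0.0, 0.0, -1.0]]
ft_force: [0.1, -0.2, 0.1]
width: 0.658
grasp_force: 30.0
[ 0.13381595 -0.24082018  0.10216535]
```

View pics/s4c.png

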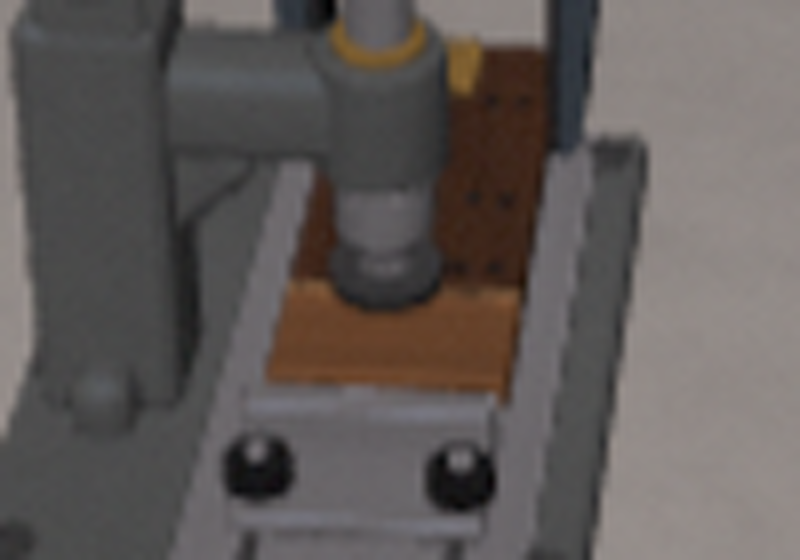

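```bash
python3 -m pendant '[0,0,0,1,0,0,1,0,0,0,2,0,0,1,0,0,0,3,0,0,1,0,0,0,3,0,0,1]' | grep -E 'pos|for'; python3 -m pendant '[0,0,0,1,0,0,1,0,0,0,2,0,0,1,0,0,0,2,0,0,1]'| grep -E 'pos|for'
```

```text
ee_pos: [0.5716, -0.0769, 0.0184]
ft_force: [-0.5, -0.3, -1.0]
grasp_force: 30.0
ee_pos: [0.5715, -0.0748, 0.0184]
ft_force: [-0.2, -0.5, -0.0]
grasp_force: 30.0
```

```bash
for i in 1 2; do python3 -m pendant '[0,0,0,0.5,0,0,1,0,0,0,1,0,0,1,0,0,0,1,0,0,1]' | grep -E 'pos|t_for'; done
```

```text
ee_pos: [0.5715, -0.0739, 0.0185]
ft_force: [-0.7, -0.0, -0.3]
ee_pos: [0.5714, -0.0729, 0.0184]
ft_force: [-0.4, 0.1, -0.2]
```

```bash
python3 -m pendant '[0,0,0,0.5,0,0,1,0,0,0,1,0,0,1,0,0,0,1,0,0,1]' | grep -E 'pos|t_for';  python3 -m pendant '[0,0,0,0.5,0,0,1,0,0,0,0.5,0,0,1]' | grep -E 'pos|t_for'
```

```text
ee_pos: [0.5714, -0.0719, 0.0184]
ft_force: [-0.2, -0.4, -0.4]
ee_pos: [0.5714, -0.0714, 0.0185]
ft_force: [-0.0, 0.5, -0.3]
```

```bash
python3 -m pendant '[0,0,0,0.5,0,0,1,0,0,0,0.5,0,0,1]' | grep -E 'pos|t_for'
```

```text
ee_pos: [0.5713, -0.0709, 0.0184]
ft_force: [-0.3, -0.0, -0.8]
```

```bash
python3 -m pendant '[0,0,0,0.5,0,0,1,0,0,0,0.5,0,0,1]' | grep -E 'pos|t_for'
```

```text
ee_pos: [0.5713, -0.0704, 0.0185]
ft_force: [-0.2, 0.0, -0.6]
```

```bash
python3 -m pendant '[0,0,0,0.5,0,0,1,0,0,0,0.5,0,0,1]' | grep -E 'pos|t_for'
```

```text
ee_pos: [0.5713, -0.0699, 0.0184]
ft_force: [-0.2, 0.0, -0.7]
```

```bash
python3 -c "
from h import *
c=cap('side','s5.png')
a=cv2.imread('pics/s5.png')[300:350,250:320];cv2.imwrite('pics/s5c.png',cv2.resize(a,(798,570),interpolation=cv2.INTER_CUBIC))"
```

```text
(no output)
```

View pics/s5c.png

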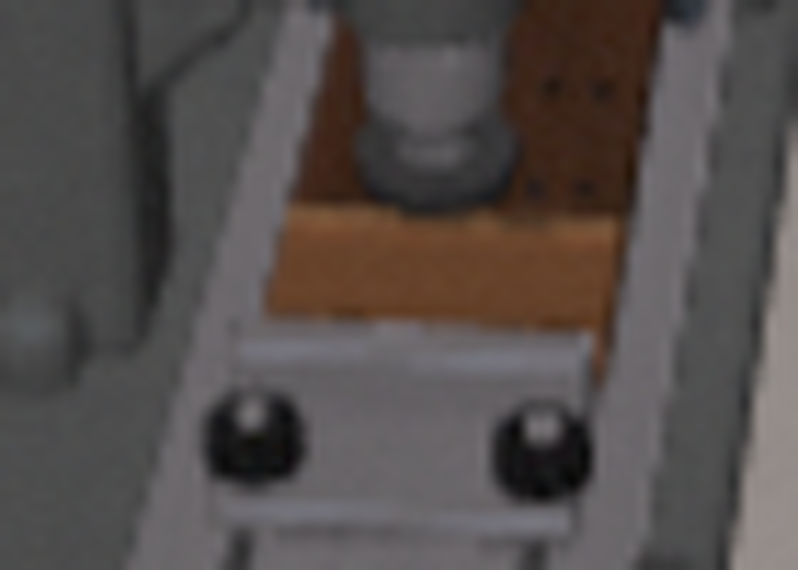

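```bash
for i in 1 ; do python3 -m pendant '[0,0,0,0.5,0,0,1,0,0,0,0.5,0,0,1]' | grep -E 'pos|t_for'; done
```

```text
ee_pos: [0.5713, -0.0694, 0.0184]
ft_force: [-0.0, -0.5, 0.4]
```

```bash
python3 -m pendant '[0,0,0,0.5,0,0,1,0,0,0,0.5,0,0,1]' | grep -E 'pos|t_for'
```

```text
ee_pos: [0.5712, -0.0689, 0.0184]
ft_force: [-0.3, 0.8, -0.9]
```

```bash
python3 -m pendant '[0,0,0,0.5,0,0,1,0,0,0,0.5,0,0,1]' | grep -E 'pos|t_for'
```

```text
ee_pos: [0.5713, -0.0685, 0.0185]
ft_force: [-0.4, -0.3, -0.7]
```

```bash
python3 -m pendant '[0,0,0,0.5,0,0,1,0,0,0,0.5,0,0,1]' | grep -E 'pos|t_for'
```

```text
ee_pos: [0.5713, -0.0684, 0.0185]
ft_force: [0.2, -3.0, -1.1]
```

```bash
python3 -m pendant '[0,0,0,0.5,0,0,1,0,0,0,0.5,0,0,1]' | grep -E 'pos|t_for'
```

```text
ee_pos: [0.5713, -0.0684, 0.0185]
ft_force: [-0.3, -5.5, 0.0]
```

```bash
python3 -m pendant '[0,0,0,0.5,0,0,1,0,0,0,0.5,0,0,1]' | grep -E 'pos|t_for'
```

```text
ee_pos: [0.5713, -0.0684, 0.0186]
ft_force: [-0.1, -7.5, -0.3]
```

```bash
python3 -m pendant '[0,0,0,-0.8,0,0.5,1,0,0,0,-0.8,0,1,1,0,0,0,-0.8,0,1,1]' | grep -E 'pos|t_for'; python3 -m pendant '[0,0,0,0,0,0,-0.7,0,0,0,0,0,0,-0.7,0,0,0,0,0,0,-0.7,0,0,0,0,0,0,-0.7,0,0,0,0,0,0,-0.7,0,0,0,0,0,0,-0.7]'
```

```text
ee_pos: [0.5713, -0.0684, 0.0177]
ft_force: [-1.3, -6.2, 1.8]
t: 12.55
ee_pos: [0.5712, -0.0676, 0.0174]
ee_rot: [[-0.044, 0.999, -0.0], [0.999, 0.044, 0.0], [0.0, -0.0, -1.0]]
ft_force: [0.4, -0.6, 0.2]
width: 0.848
grasp_force: 0.0
```

```bash
python3 -m pendant '[0,0,0,0,0,-10,-0.7,0,0,0,0,0,-30,-0.7,0,0,0,-5,0,-60,-0.7,0,0,0,-45,0,-80,-0.7,0,0,0,-90,0,-105,-0.7,0,0,0,-110,0,-150,-0.7,0,0,0,-110,0,-200,1,0,0,0,-110,0,-220,1,0,0,0,-110,0,-220,1]' |grep -E 'pos|t_f'
python3 - <<'E'
from h import *
np.set_printoptions(precision=4,suppress=True)
w=cap('wrist','w6.png');c=cap('side','s6.png')
for n,k in (('wrist',w),):
  for d in eyes.cut_out('board',n)[:1]:
    cn=max(cv2.findContours(d['pixels'].astype('uint8'),cv2.RETR_EXTERNAL,cv2.CHAIN_APPROX_NONE)[0],key=cv2.contourArea)
    p=np.array([onz(k,q[0],0.024)[:2] for q in cn])*1000
    print(d['conf'],cv2.minAreaRect(p.astype('float32')))
for n,k in (('wrist',w),('side',c)):
  print(n,[(d['uv'],d['conf'],onz(k,d['uv'],.187)) for d in eyes.look_for('grip_top',n)[:2]])
a=cv2.imread('pics/w6.png');b=cv2.imread('pics/s6.png')[220:380,220:420]
cv2.imwrite('pics/ws6.png',np.hstack([cv2.resize(a,(400,300)),cv2.resize(b,(375,300),interpolation=cv2.INTER_CUBIC)]))
E
```

```text
ee_pos: [0.5778, -0.1786, 0.2424]
ft_force: [0.6, -0.2, -0.8]
0.59 ((569.9026489257812, -33.471893310546875), (59.50984191894531, 126.51759338378906), 2.781497001647949)
wrist []
side [([304.5, 262.1], 0.95, array([0.5281, 0.0672, 0.187 ]))]
```

View pics/ws6.png

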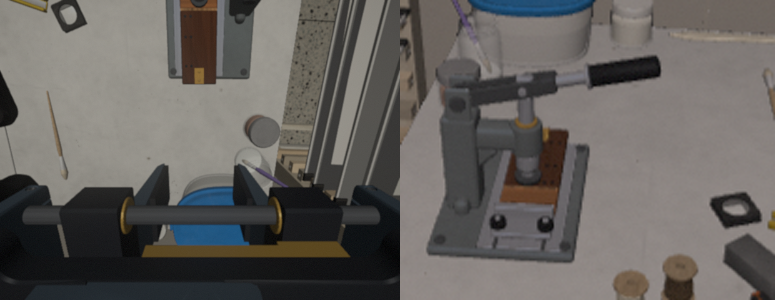

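```bash
python3 -c "
from h import *
go([.470,.0233,.2424],2.2)"
```

```text
turn [-0.2  -0.08  0.34] shift [204.9 -96.1  -6.2] t 13.7
```

```bash
python3 -m pendant '[0,0,0,40,-19,-5,1,0,0,0,80,-38,-5,1,0,0,0,120,-57,-5,1,0,0,0,160,-76,-5,1,0,0,0,190,-90,-5,1,0,0,0,205,-96,-5,1,0,0,0,205,-96,-5,1,0,0,0,205,-96,-5,1]' |grep -E 'pos|t_f|wid'; python3 -c "
from h import *
w=cap('wrist','w7.png')
print([(d['uv'],d['conf'],onz(w,d['uv'],.187)) for d in eyes.look_for('grip_top','wrist')[:2]])
go([.470,.0233,.190],2.2)"
```

```text
ee_pos: [0.4709, 0.0229, 0.2417]
ft_force: [-0.4, -0.7, -0.6]
width: 0.005
[([430.5, 224.4], 0.74, array([0.54473401, 0.04980221, 0.187     ])), ([387.1, 244.2], 0.72, array([0.51645468, 0.03421613, 0.187     ]))]
turn [-0.05  0.02  0.28] shift [ 1.2 -1.3 51.9] t 14.6
```

View pics/w7.png

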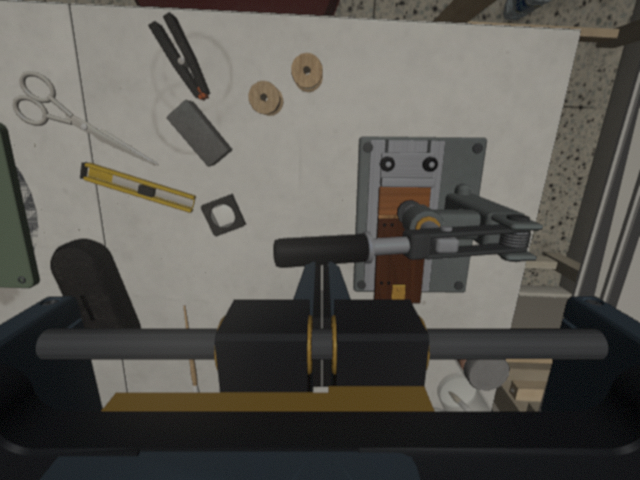

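```bash
python3 -c "
from h import *
w=cap('wrist')
for uv in [(275,251),(322,250),(370,247)]: print(onz(w,uv,.18))
print(proj(w,status.get_state()['ee_pos']))"
```

```text
[0.43781889 0.02252978 0.18      ]
[0.47184306 0.02477699 0.18      ]
[0.50639414 0.02857431 0.18      ]
[321.22504541 291.30203322]
```

```bash
python3 -m pendant '[0,0,0,1.5,0,25,1,0,0,0,1.5,0,42,1,0,0,0,1.5,0,49,1,0,0,0,1.5,0,49,1,0,0,0,1.5,0,49,1]' |grep -E 'pos|t_f'; python3 -m pendant '[0,0,0,0,0,4,1,0,0,0,0,0,8,1,0,0,0,0,0,12,1,0,0,0,0,0,12,1,0,0,0,0,0,12,1]' |grep -E 'pos|t_f'
```

```text
ee_pos: [0.4717, 0.0241, 0.194]
ft_force: [0.1, 0.2, 0.1]
ee_pos: [0.4708, 0.0244, 0.1816]
ft_force: [-1.9, -0.1, 3.2]
```

```bash
python3 -m pendant '[0,0,0,0,0,4,1,0,0,0,0,0,8,1,0,0,0,0,0,12,1,0,0,0,0,0,16,1,0,0,0,0,0,20,1,0,0,0,0,0,20,1,0,0,0,0,0,20,1]' |grep -E 'pos|t_f'; python3 -m pendant '[0,0,0,0,0,3,1,0,0,0,0,0,6,1,0,0,0,0,0,9,1,0,0,0,0,0,9,1]' |grep -E 'pos|t_f';python3 -m pendant '[0,0,0,0,0,2,1,0,0,0,0,0,4,1,0,0,0,0,0,4,1,0,0,0,0,0,4,1]' |grep -E 'pos|t_f'
```

```text
ee_pos: [0.4708, 0.0245, 0.1613]
ft_force: [-3.2, 0.0, 3.8]
ee_pos: [0.4707, 0.0244, 0.152]
ft_force: [-3.6, -0.0, 4.5]
ee_pos: [0.4709, 0.0244, 0.1484]
ft_force: [-3.9, 0.6, 5.1]
```

```bash
for k in 1; do python3 -m pendant '[0,0,0,0,0,2,1,0,0,0,0,0,2,1,0,0,0,0,0,2,1]' |grep -E 'pos|t_f'; python3 -m pendant '[0,0,0,0,0,2,1,0,0,0,0,0,2,1,0,0,0,0,0,2,1]' |grep -E 'pos|t_f'; python3 -m pendant '[0,0,0,0,0,2,1,0,0,0,0,0,2,1,0,0,0,0,0,2,1]' |grep -E 'pos|t_f'; python3 -m pendant '[0,0,0,0,0,2,1,0,0,0,0,0,2,1,0,0,0,0,0,2,1]' |grep -E 'pos|t_f'; done
```

```text
ee_pos: [0.4711, 0.0244, 0.1466]
ft_force: [-4.3, 0.2, 4.5]
ee_pos: [0.4711, 0.0244, 0.1446]
ft_force: [-3.2, -0.7, 4.7]
ee_pos: [0.4711, 0.0244, 0.1426]
ft_force: [-2.8, 0.5, 5.2]
ee_pos: [0.4711, 0.0244, 0.1409]
ft_force: [-4.7, 0.5, 7.3]
```

```bash
python3 -m pendant '[0,0,0,0,0,2,1,0,0,0,0,0,4,1,0,0,0,0,0,6,1,0,0,0,0,0,8,1,0,0,0,0,0,8,1]' |grep -E 'pos|t_f'; python3 -m pendant '[0,0,0,0,0,1.5,1,0,0,0,0,0,3,1,0,0,0,0,0,3,1,0,0,0,0,0,3,1]' |grep -E 'pos|t_f'; python3 -c "
from h import *
c=cap('side','s8.png')
a=cv2.imread('pics/s8.png')[250:330,240:340];cv2.imwrite('pics/s8c.png',cv2.resize(a,(750,600),interpolation=cv2.INTER_CUBIC))"
```

```text
ee_pos: [0.4713, 0.0244, 0.1331]
ft_force: [-5.8, -0.1, 9.8]
ee_pos: [0.4714, 0.0244, 0.1304]
ft_force: [-6.0, -0.9, 9.8]
```

View pics/s8c.png

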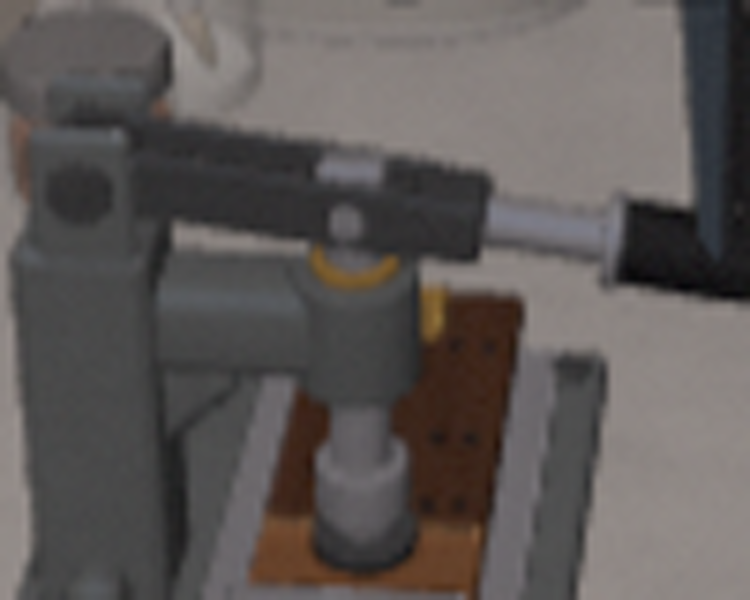

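```bash
python3 -m pendant '[0,0,0,0,0,0,1,0,0,0,0,0,0,1,0,0,0,0,0,0,1,0,0,0,0,0,0,1,0,0,0,0,0,0,1,0,0,0,0,0,0,1,0,0,0,0,0,0,1,0,0,0,0,0,0,1]' |grep -E '^t:|pos|t_f'; python3 -c "
from station import job
print(job.sign_off())"
```

```text
t: 20.1
ee_pos: [0.4714, 0.0244, 0.1305]
ft_force: [-4.7, 0.4, 11.5]
the job is handed in; nothing more can be done
None
```

The job is handed in (judge's result not shown): the board lies square on the bed, let go against the stop after a touch of about 7.5 N, and the arm is holding the lever down with the foot squeezed to an estimated 4.8 mm, worked out from the lever height because the groove was too fine to read in the picture.

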